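# Close the marinade tub: lid home, four clips down

## Task

The lid of the steel marinade tub was put back crooked: one short end still rides up on the rim. Push the lid along until it drops home and lies flat in the tub's mouth, then flip its four side clips down until each one snaps shut under the rim. Leave the salt pig, the basting pot, the tongs and the silicone lid where they are.

Things in the scene. Friction and masses are not known exactly. Their poses are not given: they have to be found in the camera images.
- shelf: Fixed flat steel shelf, 300 mm deep (x), 1160 mm long (y); its origin is the middle of its top, 60 mm above the counter.
- tub_rim (a point): Middle of the mouth of a full, heavy pressed-steel marinade tub, level with the rim's top, 75 mm above the shelf; the tub does not move. x across, y along the mouth, z up. Mouth 108 by 158 mm inside; the rim is a flange 8 mm deep with a rolled edge, 140 by 190 mm over all; the walls below it 114 by 164 mm.
- lid_seat (a point): Middle of the underside of the white plastic lid's plate (140 mm in x, 190 in y, 5 thick; axes as the tub's). Below the plate a plug 105 by 155 mm, 6 mm deep, tapered at its lower edge, fits the mouth with 1.5 mm play. Home: this point on tub_rim and the lid flat.
- lid: The lid as a body, same point and axes as lid_seat. It starts 8 to 15 mm too far towards -y, that end riding on the rim, its plate there about 7 mm above the rim; x and yaw nearly right. About 0.3 kg with its clips, slides easily; pushed to +y at its -y end it drops in by itself.
- clip_xp (a joint): Angle of the grey L-shaped clip in the middle of the lid's +x side, the long side away from the robot: 0 shut, flap upright against the side; 1.6 flap level, pointing outwards; 2.3 widest. Starts at 1.35 to 2.1 and stays where left. With the lid home the catch meets the rim at about 0.55, needs about 2 N at the flap's edge, and below 0.3 snaps to 0.
- clip_xp_edge (a point): Middle of the free edge of the +x clip's flap, outer face; shut, 14 mm outwards of the hinge line and 36 mm below it. The hinge line runs parallel to the side, 60 mm from the lid's middle towards +x, 6.5 mm above lid_seat. An arm 14 mm long leads outwards from it, then the flap, 68 mm wide, 2.5 mm thick, turns down.
- clip_xn (a joint): Angle of the grey L-shaped clip in the middle of the lid's -x side, the long side towards the robot: 0 shut, flap upright against the side; 1.6 flap level, pointing outwards; 2.3 widest. Starts at 1.35 to 2.1 and stays where left. With the lid home the catch meets the rim at about 0.55, needs about 2 N at the flap's edge, and below 0.3 snaps to 0.
- clip_xn_edge (a point): Middle of the free edge of the -x clip's flap, outer face; shut, 14 mm outwards of the hinge line and 36 mm below it. The hinge line runs parallel to the side, 60 mm from the lid's middle towards -x, 6.5 mm above lid_seat. An arm 14 mm long leads outwards from it, then the flap, 68 mm wide, 2.5 mm thick, turns down.
- clip_yp (a joint): Angle of the grey L-shaped clip in the middle of the lid's +y side, the short side to the robot's left: 0 shut, flap upright against the side; 1.6 flap level, pointing outwards; 2.3 widest. Starts at 1.35 to 2.1 and stays where left. With the lid home the catch meets the rim at about 0.55, needs about 2 N at the flap's edge, and below 0.3 snaps to 0.
- clip_yp_edge (a point): Middle of the free edge of the +y clip's flap, outer face; shut, 14 mm outwards of the hinge line and 36 mm below it. The hinge line runs parallel to the side, 85 mm from the lid's middle towards +y, 6.5 mm above lid_seat. An arm 14 mm long leads outwards from it, then the flap, 68 mm wide, 2.5 mm thick, turns down.
- clip_yn (a joint): Angle of the grey L-shaped clip in the middle of the lid's -y side, the short side to the robot's right: 0 shut, flap upright against the side; 1.6 flap level, pointing outwards; 2.3 widest. Starts at 1.35 to 2.1 and stays where left. With the lid home the catch meets the rim at about 0.55, needs about 2 N at the flap's edge, and below 0.3 snaps to 0.
- clip_yn_edge (a point): Middle of the free edge of the -y clip's flap, outer face; shut, 14 mm outwards of the hinge line and 36 mm below it. The hinge line runs parallel to the side, 85 mm from the lid's middle towards -y, 6.5 mm above lid_seat. An arm 14 mm long leads outwards from it, then the flap, 68 mm wide, 2.5 mm thick, turns down.
- salt_pig_mid (a point): Middle, 45 mm up, of a glass salt pig, 106 mm across (its slanting mouth reaches 68 mm from the middle) and 110 mm high, loose on the shelf to one side of the tub. A bystander.
- basting_pot_mid (a point): Middle, 40 mm up, of an open aluminium basting pot, 106 mm across and 75 mm high, with a straight handle 100 mm long; loose on the shelf on the other side. A bystander.
- tongs_mid (a point): Middle, 12 mm up, of steel lever-action tongs, 275 mm long, 50 mm wide, 30 mm high, lying at one end of the shelf. A bystander.
- silicone_lid_mid (a point): Middle, 6 mm up, of a round orange silicone pot lid, 144 mm across, 32 mm high with its knob, lying at the other end of the shelf. A bystander.
Things that resemble listed ones, but are neither listed nor needed, are in the scene too. What is meant by the lid is not purple, and is the smaller of those in its own colour.

How it is judged:
On the way, in this order (a step that is already met when the one before it is completed fails the run):
1. the lid has dropped home, flat in the tub's mouth (z of lid_seat in the frame of tub_rim below 0.0018 m and horizontal distance between lid_seat and tub_rim below 0.004 m and angle between lid_seat's own z axis and vertical below 0.014 rad), for 0.2 s.
2. all four clips are snapped down (all of step 1 and value of joint each of clip_xp, clip_xn, clip_yp, clip_yn below 0.08 rad), for 0.2 s.
At the end, for the whole second after the job is handed in: The lid lies flat (within 0.8 degrees) in the tub's mouth, its plate within 1.8 mm of the rim and within 4 mm of the middle, all four clips are down and snapped (each within 0.08 rad of shut), the lid is at rest, and the four bystanders are within 30 mm of where they were (all of step 2 and linear speed of lid below 0.02 m/s and distance of each of salt_pig_mid, basting_pot_mid, tongs_mid, silicone_lid_mid from where it was at the start of the episode below 0.03 m); the robot touches nothing.
It fails at once if salt pig shoved more than 30 mm (distance of salt_pig_mid from where it was at the start of the episode above 0.03 m).
It fails at once if basting pot shoved more than 30 mm (distance of basting_pot_mid from where it was at the start of the episode above 0.03 m).
It fails at once if tongs shoved more than 30 mm (distance of tongs_mid from where it was at the start of the episode above 0.03 m).
It fails at once if silicone lid shoved more than 30 mm (distance of silicone_lid_mid from where it was at the start of the episode above 0.03 m).
It also fails if it takes over 51 s, if anything falls off the work surface, if the arm or the gripper's body presses on something with over 40 N, if the wrist force passes 120 N, or if a joint passes its speed limit or range.

## Robot

A 6-joint arm with a two-finger parallel gripper is mounted at the origin on the work surface. World frame = base frame: x ahead of the robot, y to its left, z up, the work surface at z = 0. Lengths are in m, angles in rad, forces in N, time in s.
With the tool pointing down it reaches from about 0.25 to 0.8 m from the base axis. Payload 8.5 kg.
Tool frame: the origin (TCP) lies between the finger pads; the fingertips stand ctrl.tcp_to_tips ahead of it and the grasp point (between the pads) lies 2 mm behind it (ctrl.tcp_to_tips is the distance from the TCP to the fingertips, in m); z points along the fingers, y is the line along which they close (so a half turn about z gives the same grasp; the last joint's range is limited). The gripper opens to 85 mm and grips with 20 to 120 N. Pads are 22 mm wide; open, the fingers measure 114 mm over their backs; the gripper's body (76 mm by 85 mm) begins 54 mm behind the grasp point. The pads swing forward as they close: fully open they stand 13 mm farther back than shut.
Start: joints at [0, 0.238, -0.013, 1.319, 0, 1.571], TCP at [0.525, -0, 0.248] pointing down, gripper open.
Joint ranges: [-2.66, 2.66], [-1.03, 1.9], [-1.14, 1.46], [-1.82, 2.27], [-1.45, 1.34], [-3.14, 3.14]. Speed limits (rad/s): [2.22, 2.22, 2.79, 3.14, 3.14, 3.14].

## Interface

Orientations are given as a unit quaternion [x, y, z, w].
In Python, from workcell import ctrl, camera, camera_model, finish_job, find_in gives the robot as it stands. The module is installed in compiled form; this text tells all that it offers.
- The arm moves only by the tool drive_tool, never from a script. Its argument "rows" is a list of rows, each an object of numbers: "x", "y", "z": the shift along the tool's x, y, z in m; "wx", "wy", "wz": the turn, a rotation vector about the tool's x, y, z in degrees. A call has 1 to 12 rows; each row is the pose to reach, as a shift and turn from the pose commanded when the call began, along the tool's axes at that moment; what a row does not reach only later rows make up. A row lasts 1/10 s, in which the tool goes at most 50 mm and 8.59 degrees, less where a joint would pass 70% of its speed; a pose out of reach is approached as far as the arm can. A call with a gripper value outside its range is refused whole. "gripper" is the opening, from 0 (shut) to 1 (fully open), set as the call begins (left out, the last holds). The fingers move at their own pace and stop on an object; "squeeze" is the grip in N (left out, the last holds). Time passes only in rows, so rows that repeat a pose let the fingers close. It gives the time, the measured TCP pose, the force, the opening and the grip force at its end, in the units of the state.
- ctrl.get_state(): the state, without advancing time (a new reading comes with each control period).
- camera(name): name is "scene" or "side" or "wrist"; returns (picture, depth): 400x640x3 uint8, blue, green, red; 400x640 float32, m along the optical axis (not along the pixel's ray), 0 where there is no reading.
- camera_model(name): a dict with "K" (3x3 intrinsics, pixels), "rvec" (rotation vector, rad) and "tvec" (3), from world to camera coordinates, as OpenCV has them; the wrist camera has in their place "T_tool_cam" (4x4, takes a point from camera to tool coordinates, whose origin is the TCP and whose axes are the flange's). Camera axes: x right, y down, z forward; pixel columns grow to the right and rows downward; lengths in m; the calibration is good to about 2 mm. A picture is of the moment at which its call begins: read the wrist's pose just before it. camera_model takes no time and is no camera call.
- finish_job(): hands the job in; it is judged then, once.
Trained networks look in the newest picture that a camera, given by its name, has taken for a name from the list of things; names that differ only in an ending like _2 or _b are one class to them, and where a whole thing is asked for, a point or a joint stands for the part that bears it (a point fixed in the world has none). Each returns a list of dicts, best first, with "conf" (0 to 1); they miss things now and then, are a little off and sometimes report something else, mostly with a low value. They report only what shows in the picture. A call takes as long as a camera call. They do not tell look-alikes from the thing itself.
- find_in(camera, target): "position" ([row, column] in pixels, amid what is visible of it).
The state is a dict: "t": time; "joint_positions": joint angles; "qd": joint speeds; "joint_torque": joint torques, N m; "tool_pos": TCP position; "tcp_rot": TCP orientation; "force": force on the tool from outside, world axes, zero at the start; "ft_torque": the same for the moment, N m; "finger_gap": opening from 0.0 (shut) to 1.0 (fully open); "finger_force": force on a finger pad.
Only numpy, scipy, OpenCV 4.12 (cv2) and the standard library are available. Lean on these libraries where they do the work, as an engineer would, in place of code of your own. Each camera call takes 0.05 s, during which the arm holds its last target. There are 200 camera calls.

## Working session

There is one attempt and no reset: what is moved stays moved. The work goes in short steps, Python scripts to look and compute and a tool call to move; the robot and the scene stay as the last step left them, time stands still between calls to the robot, and variables do not carry over. Pictures are saved under pics/ and viewed, at most 10 in all, crops included, and the job is handed in when it is done.

Besides the shell and the picture viewer there is one more tool, called after "Call:" as name([rows], argument=value, ...), one row to a line, values as JSON. drive_tool: Moves the arm, as the interface text tells. Its arguments: {"type":"object","properties":{"rows":{"type":"array","items":{"type":"object","properties":{"x":{"type":"number"},"y":{"type":"number"},"z":{"type":"number"},"wx":{"type":"number"},"wy":{"type":"number"},"wz":{"type":"number"}}}},"gripper":{"type":"number"},"squeeze":{"type":"number"}},"required":["rows"]}

```bash
mkdir -p pics; cat > h.py <<'E'
import numpy as np, cv2
from workcell import ctrl, camera, camera_model, finish_job, find_in
from scipy.spatial.transform import Rotation as R
def extr(name, st=None):
    m=camera_model(name); K=np.array(m["K"])
    if "rvec" in m:
        T=np.eye(4);T[:3,:3]=cv2.Rodrigues(np.array(m["rvec"],float))[0];T[:3,3]=np.ravel(m["tvec"]); return K,np.linalg.inv(T)
    W=np.eye(4);W[:3,:3]=R.from_quat(st["tcp_rot"]).as_matrix();W[:3,3]=st["tool_pos"]
    return K,W@np.array(m["T_tool_cam"])
def cloud(name,d,st=None):
    K,T=extr(name,st); v,u=np.mgrid[:400,:640]
    p=np.stack([(u-K[0,2])/K[0,0]*d,(v-K[1,2])/K[1,1]*d,d],-1)
    return p@T[:3,:3].T+T[:3,3]
def proj(name,P,st=None):
    K,T=extr(name,st); Ti=np.linalg.inv(T); q=np.atleast_2d(P)@Ti[:3,:3].T+Ti[:3,3]; q=q@K.T; return q[:,:2]/q[:,2:]
E
python3 - <<'E'
from h import *
st=ctrl.get_state(); print(st, ctrl.tcp_to_tips)
for n in ["scene","side"]:
    im,d=camera(n); cv2.imwrite(f"pics/{n}0.png",im); c=cloud(n,d); np.save(n+"0.npy",c)
    print(n,extr(n)[1].round(3).tolist())
    for t in ["lid","clip_xp_edge","clip_xn_edge","clip_yp_edge","clip_yn_edge","salt_pig_mid","basting_pot_mid","tongs_mid","silicone_lid_mid"]:
        for r in find_in(n,t)[:4]:
            p=np.array(r["position"]).round().astype(int); print(n,t,round(r["conf"],2),p,c[p[0],p[1]].round(3))
E
```

```text
{'t': 0.0, 'joint_positions': array([-8.33066586e-06,  2.38787730e-01, -1.42422509e-02,  1.31920343e+00,
        2.40357092e-05,  1.57077886e+00]), 'qd': array([ 1.67738526e-03, -2.19820980e-04,  6.31701490e-04, -1.78956477e-05,
        1.21944897e-03,  7.51265330e-04]), 'joint_torque': array([ 1.29771975e-03, -5.38790166e+01,  3.46437156e+01,  1.83730113e-02,
        1.69192181e-04,  6.54446694e-05]), 'tool_pos': array([5.24613448e-01, 2.59516919e-06, 2.47678637e-01]), 'tcp_rot': array([ 7.07103375e-01,  7.07109822e-01, -4.99582019e-04, -5.16590935e-04]), 'force': array([-0.04651735,  0.72751015,  0.25525683]), 'ft_torque': array([ 0.05721809,  0.01206134, -0.06052779]), 'finger_force': 0.0, 'finger_gap': 0.996547754468092} 0.017
scene [[-0.612, 0.654, -0.445, 1.137], [0.791, 0.502, -0.35, 0.549], [-0.006, -0.566, -0.824, 1.433], [0.0, 0.0, 0.0, 1.0]]
scene lid 0.87 [244 305] [0.583 0.063 0.145]
scene lid 0.82 [229 398] [0.266 0.266 0.037]
scene lid 0.56 [150 265] [ 0.279 -0.408  0.049]
scene clip_xp_edge 0.67 [234 385] [0.316 0.239 0.038]
scene clip_xp_edge 0.62 [252 288] [0.652 0.
[... 1106 characters left out ...]
_xp_edge 0.68 [173 281] [0.645 0.052 0.159]
side clip_xp_edge 0.64 [190 287] [0.575 0.068 0.141]
side clip_xp_edge 0.47 [281 284] [0.315 0.235 0.041]
side clip_xp_edge 0.46 [230 466] [ 0.153 -0.405  0.041]
side clip_xn_edge 0.63 [205 422] [ 0.323 -0.353  0.048]
side clip_xn_edge 0.56 [321 299] [0.178 0.263 0.024]
side clip_yp_edge 0.66 [197 264] [0.571 0.159 0.159]
side clip_yp_edge 0.46 [312 261] [0.258 0.347 0.038]
side clip_yp_edge 0.4 [204 458] [ 0.256 -0.47   0.047]
side clip_yn_edge 0.76 [238 420] [ 0.21  -0.241  0.047]
side clip_yn_edge 0.45 [288 315] [0.24  0.167 0.04 ]
side basting_pot_mid 0.61 [227 214] [0.623 0.335 0.065]
side silicone_lid_mid 0.93 [147 415] [ 0.578 -0.54   0.068]
```

View pics/side0.png

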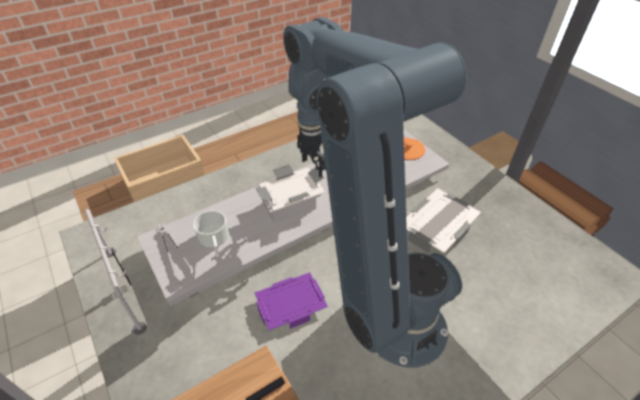

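View pics/scene0.png

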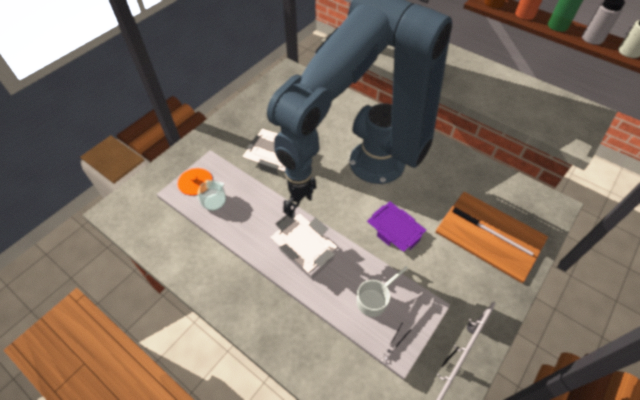

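```bash
python3 - <<'E'
from h import *
im,d=camera("scene") ; 
imS=cv2.imread("pics/side0.png")
a=cv2.resize(im[180:300,230:370],None,fx=4,fy=4,interpolation=2)
b=cv2.resize(imS[130:240,210:360],None,fx=4,fy=4,interpolation=2)
h=max(a.shape[0],b.shape[0]); b=cv2.copyMakeBorder(b,0,h-b.shape[0],0,0,0)
o=np.hstack([a,b]); o=cv2.resize(o,None,fx=0.68,fy=0.68); print(o.shape); cv2.imwrite("pics/crop0.png",o)
E
```

```text
(326, 789, 3)
```

View pics/crop0.png

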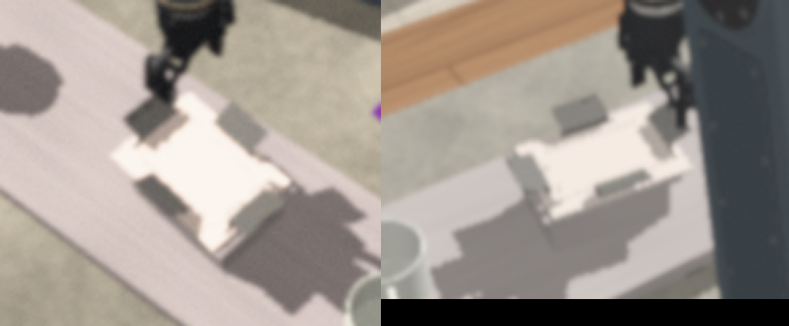

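Shown: three lid candidates: white lid on the tub (scene 305,244; side 289,187), larger white lid on the counter (scene 265,150; side 437,222), purple lid (scene 398,229; side 294,301). I choose the smaller white one on the tub; the crop confirms a white plate with four raised grey clips. Now a wrist view and a plane fit.

```bash
python3 - <<'E'
from h import *
st=ctrl.get_state(); im,d=camera("wrist"); cv2.imwrite("pics/wrist0.png",im); cw=cloud("wrist",d,st)
print("cam",extr("wrist",st)[1].round(3).tolist())
P=[];
for n,imn in [("scene","pics/scene0.png"),("side","pics/side0.png")]:
    c=np.load(n+"0.npy"); i=cv2.imread(imn).astype(int)
    m=(np.abs(c[...,0]-.58)<.13)&(np.abs(c[...,1]-.06)<.16)&(c[...,2]>.12)&(c[...,2]<.18)
    # white plate
    w=m&(i.min(-1)>200)
    p=c[w]; print(n,m.sum(),w.sum())
    A=np.c_[p[:,:2],np.ones(len(p))]; 
    for _ in range(4):
        k=np.linalg.lstsq(A,p[:,2],rcond=None)[0]; r=np.abs(p[:,2]-A@k); A=A[r<.004];p=p[r<.004]
    print("plane",k.round(4),"n",len(p), "z mean",p[:,2].mean())
    print(cv2.minAreaRect(p[:,:2].astype(np.float32)*1000))
    for z in (.05,.07):
        pass
    s=(np.abs(c[...,2]-.06)<.008)&(np.abs(c[...,0]-.6)<.35); q=c[s][:,:2]; print("shelf",cv2.minAreaRect(q.astype(np.float32)*1000))
m=(np.abs(cw[...,0]-.58)<.15)&(np.abs(cw[...,1]-.06)<.18)&(cw[...,2]>.12)&(d>0); print("wrist pts",m.sum())
E
```

```text
cam [[1.0, 0.001, 0.001, 0.524], [0.001, -0.96, -0.28, 0.071], [0.0, 0.28, -0.96, 0.374], [0.0, 0.0, 0.0, 1.0]]
scene 2422 1358
plane [-0.0083 -0.0343  0.1511] n 1120 z mean 0.1444382258484009
((576.530517578125, 51.76145935058594), (189.34756469726562, 139.9690704345703), 82.62120056152344)
shelf ((555.7244873046875, -274.0084228515625), (2599.45703125, 607.1768798828125), 89.98310089111328)
side 2024 984
plane [-0.0065 -0.0355  0.1492] n 890 z mean 0.14357088262806197
((574.5191040039062, 49.98711395263672), (187.3643798828125, 140.80047607421875), 82.43021392822266)
shelf ((600.94873046875, -303.2470703125), (2557.2470703125, 697.26806640625), 89.91168975830078)
wrist pts 107676
```

View pics/wrist0.png

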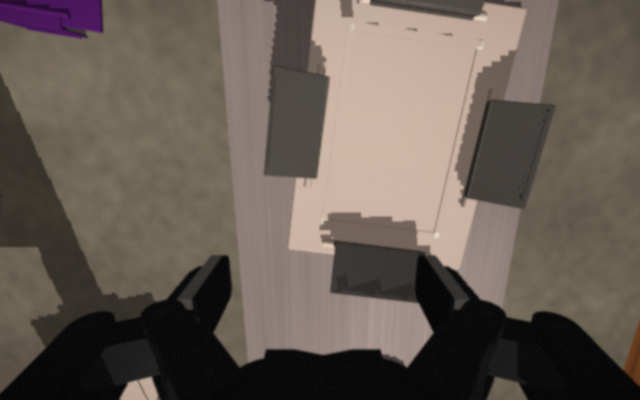

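The wrist view shows the chosen lid in close-up: clips at about (408,5) +y, (300,120) -x, (510,155) +x, (375,270) -y, with the plate yawed about -7.5°. Fingers can straddle the 68 mm -y clip and push the plate's -y edge. I'll refine using this view, and measure the finger geometry.

```bash
cat >> h.py <<'E'
def lidframe(c,x0,y0,yaw):
    a=np.radians(yaw); ux=np.array([np.cos(a),np.sin(a)]);uy=np.array([-np.sin(a),np.cos(a)])
    q=c[...,:2]-[x0,y0]; return np.stack([q@ux,q@uy,c[...,2]],-1)
E
python3 - <<'E'
from h import *
st=ctrl.get_state(); im,d=camera("wrist"); c=cloud("wrist",d,st); i=im.astype(int)
# fingers in tool frame
t=(c-st["tool_pos"])@R.from_quat(st["tcp_rot"]).as_matrix()
for z0,z1 in [(-.02,-.01),(-.01,-.005),(-.005,0),(0,.005),(.005,.01),(.01,.018)]:
    q=t[(d>0)&(t[...,2]>z0)&(t[...,2]<z1)&(d<.2)]
    if len(q): 
        for s in (-1,1):
            k=q[q[:,1]*s>0]
            if len(k): print("finger",z0,len(k),k.min(0).round(4),k.max(0).round(4))
# white plate in wrist
ok=(d>0)&(d>.15)
w=ok&(c[...,2]>.134)&(c[...,2]<.152)&(abs(c[...,0]-.58)<.1)&(i[...,2]>120)
p=c[w];A=np.c_[p[:,:2],np.ones(len(p))]
for _ in range(5):
    k=np.linalg.lstsq(A,p[:,2],rcond=None)[0]; r=np.abs(p[:,2]-A@k); A=A[r<.003];p=p[r<.003]
print("plane",k,len(p))
cx,cy,yaw=.5755,.051,-7.5
L=lidframe(c,cx,cy,yaw); l=lidframe(p,cx,cy,yaw)
for y in (-80,-70,-50,50,60,70):
    s=l[abs(l[:,1]*1000-y)<5]; print("x ext at",y,s[:,0].min().round(4),s[:,0].max().round(4))
for x in (-60,-50,50,60):
    s=l[abs(l[:,0]*1000-x)<4]; print("y ext at",x,s[:,1].min().round(4),s[:,1].max().round(4), "z",s[np.argsort(s[:,1])[[20,-20]]].round(4)[:,1:].tolist())
g=ok&(i[...,2]<110)&(c[...,2]>.14)&(c[...,2]<.2)
for nm,ax,sg,h in [("xp",0,1,.06),("xn",0,-1,.06),("yp",1,1,.085),("yn",1,-1,.085)]:
    m=g&(abs(L[...,1-ax])<.034)&(L[...,ax]*sg>h-.015)&(L[...,ax]*sg<h+.05)
    q=L[m]; o=q[:,ax]*sg-h; 
    print(nm,len(q))
    if len(q)>50:
      lo,hi=np.percentile(o,[1,99]); 
      for b in np.linspace(lo,hi,5): s=abs(o-b)<.002; print("   o",b.round(4),"z",np.median(q[s,2]).round(4))
      print("   width",np.percentile(L[g&(L[...,ax]*sg>h+.01)&(L[...,ax]*sg<h+.05)&(abs(L[...,1-ax])<.06)][:,1-ax],[1,99]).round(4))
E
```

```text
finger -0.02 786 [-0.0124 -0.058  -0.02  ] [ 0.0109 -0.0435 -0.01  ]
finger -0.02 794 [-0.0119  0.0406 -0.02  ] [ 0.0111  0.0554 -0.01  ]
finger -0.01 326 [-0.012  -0.0575 -0.01  ] [ 0.0109 -0.0436 -0.005 ]
finger -0.01 327 [-0.0118  0.0409 -0.01  ] [ 0.0115  0.0547 -0.005 ]
finger -0.005 266 [-0.0123 -0.0564 -0.005 ] [ 0.0108 -0.0434 -0.    ]
finger -0.005 255 [-0.0117  0.0408 -0.005 ] [ 0.011   0.0534 -0.    ]
finger 0 101 [-0.0113 -0.0446  0.    ] [ 0.0091 -0.0436  0.0046]
finger 0 101 [-0.0119  0.0409  0.    ] [0.0099 0.0461 0.0043]
plane [-0.00425642 -0.03550512  0.14811824] 37850
x ext at -80 -0.069 0.0708
x ext at -70 -0.0689 0.0706
x ext at -50 -0.069 0.0704
x ext at 50 -0.0655 0.0522
x ext at 60 -0.0685 0.0645
x ext at 70 -0.0686 0.0703
y ext at -60 -0.0936 0.0832 z [[-0.0918, 0.147], [0.0818, 0.1415]]
y ext at -50 -0.0937 0.0833 z [[-0.0919, 0.1466], [0.0812, 0.142]]
y ext at 50 -0.0881 0.0953 z [[-0.0839, 0.1455], [0.0941, 0.1396]]
y ext at 60 -0.0926 0.0954 z [[-0.0904, 0.147], [0.094, 0.1391]]
xp 6819
   o -0.0055 z 0.1578
   o 0.003 z 0.1612
   o 0.0114 z 0.1648
   o 0.0198 z 0.1685
   o 0.0282 z 0.1722
   width [-0.0312  0.035 ]
xn 5681
   o -0.0065 z 0.1583
   o 0.0019 z 0.1614
   o 0.0103 z 0.1648
   o 0.0188 z 0.1682
   o 0.0272 z 0.1713
   width [-0.0313  0.0349]
yp 1350
   o -0.0028 z 0.1525
   o -0.0011 z 0.1547
   o 0.0007 z 0.1558
   o 0.0024 z 0.1564
   o 0.0041 z 0.1565
   width [0.0438 0.0524]
yn 4528
   o -0.0079 z 0.1609
   o 0.0004 z 0.1644
   o 0.0087 z 0.1684
   o 0.017 z 0.1723
   o 0.0254 z 0.176
   width [-0.0324  0.0284]
```

Call:
drive_tool([
  {"x": -0.03,"y": 0.01,"wz": 2.5},
  {"x": -0.065,"y": 0.022,"wz": 5},
  {"x": -0.098,"y": 0.033,"wz": 7.5},
  {"x": -0.098,"y": 0.033,"z": 0.03,"wz": 7.5},
  {"x": -0.098,"y": 0.033,"z": 0.06,"wz": 7.5},
  {"x": -0.098,"y": 0.033,"z": 0.085,"wz": 7.5},
  {"x": -0.098,"y": 0.033,"z": 0.1,"wz": 7.5},
  {"x": -0.098,"y": 0.033,"z": 0.11,"wz": 7.5},
  {"x": -0.098,"y": 0.033,"z": 0.11,"wz": 7.5},
  {"x": -0.098,"y": 0.033,"z": 0.11,"wz": 7.5},
], gripper=1)

```text
$.rows[0]: bad value
```

```bash
cat > chk.py <<'E'
from h import *
import sys
st=ctrl.get_state(); im,d=camera("wrist"); c=cloud("wrist",d,st); cv2.imwrite("pics/%s.png"%sys.argv[1],im)
T=lidframe(np.array([st["tool_pos"]]),.5755,.051,-7.5)[0]
print("t",st["t"],"tcp lid",T.round(4),"yaw",R.from_quat(st["tcp_rot"]).as_euler("xyz",degrees=True).round(2),"F",st["force"].round(1))
E
python3 chk.py w1
```

```text
t 1.15 tcp lid [-0.0435 -0.0572  0.2483] yaw [-179.99    0.     90.  ] F [-0.6  0.2  0.5]
```

View pics/w1.png

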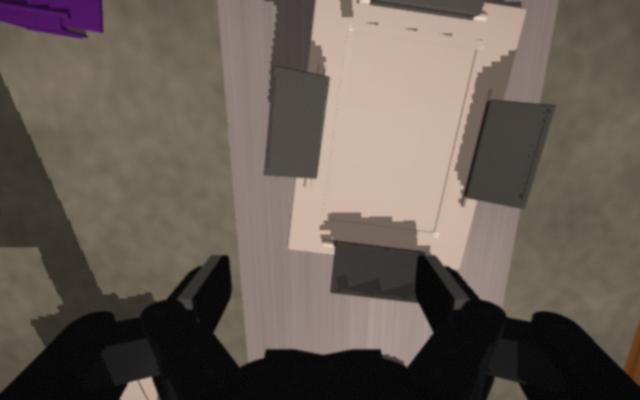

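The move was refused, so the picture is unchanged from before. I'll retry with all six values per row.

Call:
drive_tool([
  {"x": -0.03,"y": 0.01,"z": 0,"wx": 0,"wy": 0,"wz": 2.5},
  {"x": -0.065,"y": 0.022,"z": 0,"wx": 0,"wy": 0,"wz": 5},
  {"x": -0.098,"y": 0.033,"z": 0,"wx": 0,"wy": 0,"wz": 7.5},
  {"x": -0.098,"y": 0.033,"z": 0.03,"wx": 0,"wy": 0,"wz": 7.5},
  {"x": -0.098,"y": 0.033,"z": 0.06,"wx": 0,"wy": 0,"wz": 7.5},
  {"x": -0.098,"y": 0.033,"z": 0.085,"wx": 0,"wy": 0,"wz": 7.5},
  {"x": -0.098,"y": 0.033,"z": 0.1,"wx": 0,"wy": 0,"wz": 7.5},
  {"x": -0.098,"y": 0.033,"z": 0.11,"wx": 0,"wy": 0,"wz": 7.5},
  {"x": -0.098,"y": 0.033,"z": 0.11,"wx": 0,"wy": 0,"wz": 7.5},
], gripper=1)

```text
t: 2.1
tool_pos: [0.5573, -0.0979, 0.1372]
tcp_rot: [0.752, 0.659, -0.001, -0.001]
force: [0.2, 0.5, 0.1]
finger_gap: 1.001
finger_force: 0.0
```

```bash
python3 chk.py w1
```

```text
t 2.1 tcp lid [ 0.0014 -0.15    0.1372] yaw [-179.88   -0.     82.5 ] F [0.2 0.5 0.1]
```

View pics/w1.png

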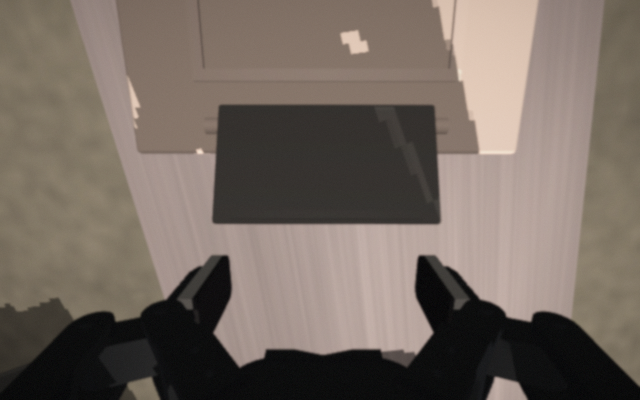

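The wrist view shows the -y flap (columns 213-440) centred between the pads (230-417). Pushing.

Call:
drive_tool([
  {"x": 0.025,"y": 0.0005,"z": 0,"wx": 0,"wy": 0,"wz": 0},
  {"x": 0.04,"y": 0.0005,"z": 0,"wx": 0,"wy": 0,"wz": 0},
  {"x": 0.044,"y": 0.0005,"z": 0,"wx": 0,"wy": 0,"wz": 0},
  {"x": 0.046,"y": 0.0005,"z": 0,"wx": 0,"wy": 0,"wz": 0},
  {"x": 0.048,"y": 0.0005,"z": 0,"wx": 0,"wy": 0,"wz": 0},
  {"x": 0.05,"y": 0.0005,"z": 0,"wx": 0,"wy": 0,"wz": 0},
  {"x": 0.052,"y": 0.0005,"z": 0,"wx": 0,"wy": 0,"wz": 0},
])

```text
t: 2.85
tool_pos: [0.5653, -0.047, 0.1384]
tcp_rot: [0.752, 0.659, -0.0, 0.0]
force: [0.7, -3.0, 1.8]
finger_gap: 1.002
finger_force: 1.3
```

```bash
cat > lid.py <<'E'
from h import *
def fit(n):
    im,d=camera(n); c=cloud(n,d); i=im.astype(int)
    m=(np.abs(c[...,0]-.58)<.12)&(np.abs(c[...,1]-.06)<.14)&(c[...,2]>.13)&(c[...,2]<.155)&(i.min(-1)>190)
    p=c[m];A=np.c_[p[:,:2],np.ones(len(p))]
    for _ in range(5):
        k=np.linalg.lstsq(A,p[:,2],rcond=None)[0]; r=np.abs(p[:,2]-A@k); A=A[r<.003];p=p[r<.003]
    r=cv2.minAreaRect(p[:,:2].astype(np.float32)*1000); print(n,len(p),"slope",k[:2].round(4),"z",p[:,2].mean().round(4),np.round(r[0],1),np.round(r[1],1),round(r[2],1))
    return im,c
if __name__=="__main__":
    st=ctrl.get_state(); print(st["t"],st["force"].round(1))
    for n in ("scene","side"): fit(n)
E
python3 lid.py
```

```text
2.85 [ 0.7 -3.   1.8]
scene 370 slope [-0.0149 -0.0328] z 0.1435 [577.8  57.7] [187.5 138.8] 82.4
side 292 slope [-0.0089 -0.0338] z 0.1433 [577.8  58.1] [187.1 134.8] 82.5
```

Lid is moving along (about 6 mm). Continue.

Call:
drive_tool([
  {"x": 0.002,"y": 0,"z": 0,"wx": 0,"wy": 0,"wz": 0},
  {"x": 0.003,"y": 0,"z": 0,"wx": 0,"wy": 0,"wz": 0},
  {"x": 0.004,"y": 0,"z": 0,"wx": 0,"wy": 0,"wz": 0},
  {"x": 0.004,"y": 0,"z": 0,"wx": 0,"wy": 0,"wz": 0},
])

```text
t: 3.35
tool_pos: [0.5656, -0.0423, 0.1381]
tcp_rot: [0.752, 0.659, -0.0, -0.0]
force: [-0.7, -1.5, 0.7]
finger_gap: 1.003
finger_force: 0.6
```

```bash
python3 lid.py
```

```text
3.35 [-0.7 -1.5  0.7]
scene 399 slope [-0.0152 -0.0102] z 0.1421 [578.9  62.7] [189.  138.2] 82.1
side 310 slope [-0.0117 -0.0153] z 0.1415 [580.6  61.7] [187.8 134. ] 81.6
```

Dropping in; a little further.

Call:
drive_tool([
  {"x": 0.001,"y": 0,"z": 0,"wx": 0,"wy": 0,"wz": 0},
  {"x": 0.002,"y": 0,"z": 0,"wx": 0,"wy": 0,"wz": 0},
  {"x": 0.003,"y": 0,"z": 0,"wx": 0,"wy": 0,"wz": 0},
  {"x": 0.003,"y": 0,"z": 0,"wx": 0,"wy": 0,"wz": 0},
])

```text
t: 3.85
tool_pos: [0.5661, -0.0393, 0.1382]
tcp_rot: [0.752, 0.659, -0.0, -0.0]
force: [0.2, -0.6, -1.0]
finger_gap: 1.0
finger_force: 0.2
```

```bash
python3 lid.py
```

```text
3.85 [ 0.2 -0.6 -1. ]
scene 396 slope [-0.0079  0.0067] z 0.1409 [580.8  66.4] [187.9 138.9] 80.9
side 314 slope [-0.003  0.003] z 0.1404 [579.7  64.6] [187.4 135.7] 82.4
```

Call:
drive_tool([
  {"x": -0.02,"y": 0,"z": 0,"wx": 0,"wy": 0,"wz": 0},
  {"x": -0.05,"y": 0,"z": 0,"wx": 0,"wy": 0,"wz": 0},
  {"x": -0.05,"y": 0,"z": -0.04,"wx": 0,"wy": 0,"wz": 0},
  {"x": -0.05,"y": 0,"z": -0.08,"wx": 0,"wy": 0,"wz": 0},
  {"x": -0.045,"y": 0,"z": -0.12,"wx": 0,"wy": 0,"wz": 0},
  {"x": -0.04,"y": 0,"z": -0.15,"wx": 0,"wy": 0,"wz": 0},
  {"x": -0.04,"y": 0,"z": -0.15,"wx": 0,"wy": 0,"wz": 0},
])

```text
t: 4.65
tool_pos: [0.5626, -0.079, 0.2928]
tcp_rot: [0.752, 0.659, 0.003, 0.003]
force: [0.8, -0.5, -1.4]
finger_gap: 1.001
finger_force: 0.0
```

Call:
drive_tool([
  {"x": 0,"y": 0,"z": 0,"wx": 0,"wy": 0,"wz": 0},
  {"x": 0,"y": 0,"z": 0,"wx": 0,"wy": 0,"wz": 0},
  {"x": 0,"y": 0,"z": 0,"wx": 0,"wy": 0,"wz": 0},
  {"x": 0,"y": 0,"z": 0,"wx": 0,"wy": 0,"wz": 0},
  {"x": 0,"y": 0,"z": 0,"wx": 0,"wy": 0,"wz": 0},
  {"x": 0,"y": 0,"z": 0,"wx": 0,"wy": 0,"wz": 0},
], gripper=0)

```text
t: 5.25
tool_pos: [0.5609, -0.0793, 0.288]
tcp_rot: [0.752, 0.659, -0.0, -0.0]
force: [0.5, 0.9, -0.0]
finger_gap: 0.003
finger_force: 0.0
```

```bash
cat > w.py <<'E'
from h import *
import sys
cx,cy,yaw=map(float,sys.argv[2:5])
st=ctrl.get_state(); im,d=camera("wrist"); cv2.imwrite("pics/%s.png"%sys.argv[1],im); c=cloud("wrist",d,st); i=im.astype(int)
print("t",st["t"],"tcp lid",lidframe(np.array([st["tool_pos"]]),cx,cy,yaw)[0].round(4),"rot",R.from_quat(st["tcp_rot"]).as_euler("xyz",degrees=True).round(2),st["finger_gap"])
t=(c-st["tool_pos"])@R.from_quat(st["tcp_rot"]).as_matrix()
q=t[(d>0)&(d<.2)]
for z in np.arange(-.02,.02,.005):
    k=q[(q[:,2]>z)&(q[:,2]<z+.005)&(abs(q[:,0])<.03)]
    if len(k)>5: print("finger z",z.round(3),len(k),k.min(0).round(4)[:2],k.max(0).round(4)[:2])
ok=(d>.15)
p=c[ok&(c[...,2]>.132)&(c[...,2]<.152)&(abs(c[...,0]-.58)<.11)&(abs(c[...,1]-.06)<.14)&(i[...,2]>115)]
A=np.c_[p[:,:2],np.ones(len(p))]
for _ in range(5):
    k=np.linalg.lstsq(A,p[:,2],rcond=None)[0]; r=np.abs(p[:,2]-A@k); A=A[r<.003];p=p[r<.003]
print("plane",k.round(4),"z at mid",(k@[cx,cy,1]).round(4)); print(cv2.minAreaRect(p[:,:2].astype(np.float32)*1000))
L=lidframe(c,cx,cy,yaw); g=ok&(i[...,2]<115)&(c[...,2]>.09)&(c[...,2]<.2)
for nm,ax,sg,h in [("xp",0,1,.06),("xn",0,-1,.06),("yp",1,1,.085),("yn",1,-1,.085)]:
    m=g&(abs(L[...,1-ax])<.034)&(L[...,ax]*sg>h-.015)&(L[...,ax]*sg<h+.05)
    q=L[m]; o=q[:,ax]*sg-h
    if len(q)>50:
      lo,hi=np.percentile(o,[2,98]); print(nm,len(q),[(b.round(4),np.median(q[abs(o-b)<.002,2]).round(4)) for b in np.linspace(lo,hi,3)])
    else: print(nm,len(q))
E
python3 w.py w2 .58 .065 -7.7
```

```text
t 5.25 tcp lid [ 0.0004 -0.1455  0.288 ] rot [-179.97   -0.     82.5 ] 0.003261643974727544
finger z -0.02 281 [-0.012  -0.0079] [0.011  0.0055]
finger z -0.015 344 [ 0.0054 -0.0147] [0.011  0.0124]
finger z -0.01 361 [ 0.0053 -0.0149] [0.011  0.0124]
finger z -0.005 307 [ 0.0052 -0.0148] [0.011  0.0124]
finger z 0.0 300 [ 0.0053 -0.0149] [0.0109 0.0124]
finger z 0.005 250 [ 0.0054 -0.0148] [0.011  0.0123]
finger z 0.01 66 [ 0.0058 -0.0134] [0.0105 0.0099]
plane [0.0005 0.001  0.14  ] z at mid 0.1404
((572.285400390625, 21.928707122802734), (101.94541931152344, 140.21115112304688), 82.46334075927734)
xp 2980 [(np.float64(-0.0083), np.float64(0.1542)), (np.float64(0.0084), np.float64(0.1615)), (np.float64(0.0251), np.float64(0.1686))]
xn 2832 [(np.float64(-0.0033), np.float64(0.155)), (np.float64(0.0132), np.float64(0.1613)), (np.float64(0.0296), np.float64(0.1679))]
yp 0
yn 3872 [(np.float64(-0.0065), np.float64(0.1542)), (np.float64(0.0104), np.float64(0.1612)), (np.float64(0.0273), np.float64(0.1682))]
```

View pics/w2.png

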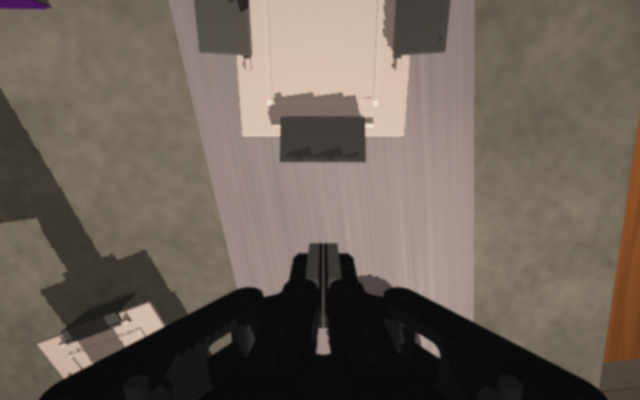

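The lid is home: flat (slopes ≤0.001), top at z 0.1404. The picture shows the -y flap at (322,138), still raised. Now the -y clip.

Call:
drive_tool([
  {"x": 0.029,"y": -0.001,"z": 0.04,"wx": 0,"wy": 0,"wz": 0},
  {"x": 0.029,"y": -0.001,"z": 0.085,"wx": 0,"wy": 0,"wz": 0},
  {"x": 0.029,"y": -0.001,"z": 0.1,"wx": 0,"wy": 0,"wz": 0},
  {"x": 0.029,"y": -0.001,"z": 0.11,"wx": 0,"wy": 0,"wz": 0},
  {"x": 0.029,"y": -0.001,"z": 0.12,"wx": 0,"wy": 0,"wz": 0},
  {"x": 0.029,"y": -0.001,"z": 0.13,"wx": 0,"wy": 0,"wz": 0},
  {"x": 0.029,"y": -0.001,"z": 0.14,"wx": 0,"wy": 0,"wz": 0},
  {"x": 0.029,"y": -0.001,"z": 0.148,"wx": 0,"wy": 0,"wz": 0},
  {"x": 0.029,"y": -0.001,"z": 0.155,"wx": 0,"wy": 0,"wz": 0},
  {"x": 0.032,"y": -0.001,"z": 0.157,"wx": 0,"wy": 0,"wz": 0},
  {"x": 0.036,"y": -0.001,"z": 0.157,"wx": 0,"wy": 0,"wz": 0},
  {"x": 0.036,"y": -0.001,"z": 0.157,"wx": 0,"wy": 0,"wz": 0},
])

```text
t: 6.5
tool_pos: [0.5646, -0.0427, 0.1313]
tcp_rot: [0.752, 0.66, 0.0, -0.0]
force: [-0.3, -0.7, -0.2]
finger_gap: 0.0
finger_force: 0.0
```

Call:
drive_tool([
  {"x": -0.02,"y": 0,"z": 0,"wx": 0,"wy": 0,"wz": 0},
  {"x": -0.025,"y": 0,"z": -0.04,"wx": 0,"wy": 0,"wz": 0},
  {"x": -0.02,"y": -0.02,"z": -0.085,"wx": 0,"wy": 0,"wz": 0},
  {"x": 0.015,"y": -0.05,"z": -0.09,"wx": 0,"wy": 0,"wz": 0},
  {"x": 0.06,"y": -0.07,"z": -0.09,"wx": 0,"wy": 0,"wz": 0},
  {"x": 0.1,"y": -0.0935,"z": -0.09,"wx": 0,"wy": 0,"wz": 0},
  {"x": 0.109,"y": -0.0935,"z": -0.09,"wx": 0,"wy": 0,"wz": 0},
  {"x": 0.109,"y": -0.0935,"z": -0.09,"wx": 0,"wy": 0,"wz": 0},
])

```text
t: 7.3
tool_pos: [0.4863, 0.0785, 0.2219]
tcp_rot: [0.751, 0.661, 0.001, 0.0]
force: [0.9, -0.1, -0.3]
finger_gap: 0.001
finger_force: 0.0
```

```bash
python3 w.py w3 .578 .0655 -7.5
```

```text
t 7.3 tcp lid [-0.0926  0.0009  0.2219] rot [ 1.7993e+02 -4.0000e-02  8.2690e+01] 0.0012482814079198227
finger z -0.02 262 [-0.0126 -0.0077] [0.0111 0.0121]
finger z -0.015 346 [ 0.0051 -0.0148] [0.0109 0.0124]
finger z -0.01 348 [ 0.0054 -0.0149] [0.0108 0.0123]
finger z -0.005 312 [ 0.0055 -0.0147] [0.0108 0.0124]
finger z 0.0 306 [ 0.0052 -0.0148] [0.011  0.0124]
finger z 0.005 235 [ 0.0056 -0.0148] [0.0108 0.0124]
finger z 0.01 65 [ 0.0057 -0.0115] [0.011  0.0076]
plane [0.0005 0.001  0.14  ] z at mid 0.1403
((578.6773071289062, 63.87045669555664), (193.32766723632812, 140.11990356445312), 83.07195281982422)
xp 8952 [(np.float64(-0.0086), np.float64(0.1404)), (np.float64(0.0085), np.float64(0.1605)), (np.float64(0.0257), np.float64(0.1685))]
xn 4574 [(np.float64(-0.0051), np.float64(0.1549)), (np.float64(0.0115), np.float64(0.1613)), (np.float64(0.0282), np.float64(0.1678))]
yp 8910 [(np.float64(-0.0023), np.float64(0.1556)), (np.float64(0.015), np.float64(0.1588)), (np.float64(0.0323), np.float64(0.1627))]
yn 200 [(np.float64(-0.0046), np.float64(0.141)), (np.float64(0.0044), np.float64(0.1429)), (np.float64(0.0133), np.float64(0.1427))]
```

-y clip reads shut (arm level at z 0.143). Now the -x clip.

Call:
drive_tool([
  {"x": 0,"y": 0,"z": 0.025,"wx": 0,"wy": 0,"wz": 0},
  {"x": 0,"y": 0,"z": 0.035,"wx": 0,"wy": 0,"wz": 0},
  {"x": 0,"y": 0,"z": 0.045,"wx": 0,"wy": 0,"wz": 0},
  {"x": 0,"y": 0,"z": 0.055,"wx": 0,"wy": 0,"wz": 0},
  {"x": 0,"y": 0,"z": 0.065,"wx": 0,"wy": 0,"wz": 0},
  {"x": 0,"y": 0,"z": 0.075,"wx": 0,"wy": 0,"wz": 0},
  {"x": 0,"y": 0,"z": 0.083,"wx": 0,"wy": 0,"wz": 0},
  {"x": 0,"y": 0,"z": 0.09,"wx": 0,"wy": 0,"wz": 0},
  {"x": 0,"y": 0.004,"z": 0.091,"wx": 0,"wy": 0,"wz": 0},
  {"x": 0,"y": 0.007,"z": 0.091,"wx": 0,"wy": 0,"wz": 0},
  {"x": 0,"y": 0.007,"z": 0.091,"wx": 0,"wy": 0,"wz": 0},
])

```text
t: 8.45
tool_pos: [0.4928, 0.0759, 0.1298]
tcp_rot: [0.752, 0.659, -0.001, -0.0]
force: [-2.6, 0.1, -1.7]
finger_gap: 0.002
finger_force: 1.5
```

Call:
drive_tool([
  {"x": 0,"y": -0.02,"z": 0,"wx": 0,"wy": 0,"wz": 0},
  {"x": 0,"y": -0.025,"z": -0.04,"wx": 0,"wy": 0,"wz": 0},
  {"x": 0.02,"y": -0.02,"z": -0.085,"wx": 0,"wy": 0,"wz": 0},
  {"x": 0.06,"y": 0.01,"z": -0.091,"wx": 0,"wy": 0,"wz": 0},
  {"x": 0.095,"y": 0.045,"z": -0.091,"wx": 0,"wy": 0,"wz": 0},
  {"x": 0.1185,"y": 0.08,"z": -0.091,"wx": 0,"wy": 0,"wz": 0},
  {"x": 0.1185,"y": 0.087,"z": -0.091,"wx": 0,"wy": 0,"wz": 0},
  {"x": 0.1185,"y": 0.087,"z": -0.091,"wx": 0,"wy": 0,"wz": 0},
])

```text
t: 9.25
tool_pos: [0.5961, 0.1825, 0.2206]
tcp_rot: [0.752, 0.659, 0.0, 0.0]
force: [0.2, -0.4, -0.2]
finger_gap: -0.0
finger_force: 0.0
```

```bash
python3 w.py w4 .578 .0655 -7.5 | grep -v finger; python3 lid.py
```

```text
t 9.25 tcp lid [0.0027 0.1183 0.2206] rot [1.7998e+02 1.0000e-02 8.2520e+01] -0.00024109163035654918
plane [-1.000e-04 -1.100e-03  1.404e-01] z at mid 0.1403
((583.0108642578125, 114.41829681396484), (92.68397521972656, 144.29119873046875), 82.7901382446289)
xp 197 [(np.float64(0.0076), np.float64(0.1598)), (np.float64(0.0149), np.float64(0.1628)), (np.float64(0.0222), np.float64(0.1654))]
xn 45
yp 1463 [(np.float64(-0.0001), np.float64(0.1558)), (np.float64(0.0167), np.float64(0.159)), (np.float64(0.0335), np.float64(0.1616))]
yn 0
9.3 [-0.6  0.6  0.6]
scene 868 slope [-0.0006  0.0032] z 0.1409 [579.1  66.6] [187.8 140.8] 82.2
side 648 slope [0.0005 0.0059] z 0.1402 [580.1  88.5] [142. 141.] 82.2
```

Call:
drive_tool([
  {"x": 0,"y": 0,"z": 0.025,"wx": 0,"wy": 0,"wz": 0},
  {"x": 0,"y": 0,"z": 0.035,"wx": 0,"wy": 0,"wz": 0},
  {"x": 0,"y": 0,"z": 0.045,"wx": 0,"wy": 0,"wz": 0},
  {"x": 0,"y": 0,"z": 0.055,"wx": 0,"wy": 0,"wz": 0},
  {"x": 0,"y": 0,"z": 0.065,"wx": 0,"wy": 0,"wz": 0},
  {"x": 0,"y": 0,"z": 0.075,"wx": 0,"wy": 0,"wz": 0},
  {"x": 0,"y": 0,"z": 0.083,"wx": 0,"wy": 0,"wz": 0},
  {"x": 0,"y": 0,"z": 0.09,"wx": 0,"wy": 0,"wz": 0},
  {"x": -0.004,"y": 0,"z": 0.09,"wx": 0,"wy": 0,"wz": 0},
  {"x": -0.008,"y": 0,"z": 0.09,"wx": 0,"wy": 0,"wz": 0},
  {"x": -0.008,"y": 0,"z": 0.09,"wx": 0,"wy": 0,"wz": 0},
])

```text
t: 10.5
tool_pos: [0.5936, 0.174, 0.1312]
tcp_rot: [0.752, 0.659, 0.0, -0.0]
force: [-0.1, 3.8, -2.5]
finger_gap: 0.004
finger_force: 1.7
```

Call:
drive_tool([
  {"x": 0.02,"y": 0,"z": 0,"wx": 0,"wy": 0,"wz": 0},
  {"x": 0.025,"y": 0,"z": -0.04,"wx": 0,"wy": 0,"wz": 0},
  {"x": 0.02,"y": 0.02,"z": -0.085,"wx": 0,"wy": 0,"wz": 0},
  {"x": -0.015,"y": 0.05,"z": -0.09,"wx": 0,"wy": 0,"wz": 0},
  {"x": -0.06,"y": 0.07,"z": -0.09,"wx": 0,"wy": 0,"wz": 0},
  {"x": -0.1,"y": 0.0935,"z": -0.09,"wx": 0,"wy": 0,"wz": 0},
  {"x": -0.1095,"y": 0.0935,"z": -0.09,"wx": 0,"wy": 0,"wz": 0},
  {"x": -0.1095,"y": 0.0935,"z": -0.09,"wx": 0,"wy": 0,"wz": 0},
])

```text
t: 11.3
tool_pos: [0.6725, 0.0523, 0.2212]
tcp_rot: [0.753, 0.658, -0.0, 0.0]
force: [-0.4, 1.0, 0.8]
finger_gap: 0.001
finger_force: 0.0
```

```bash
python3 w.py w5 .578 .0655 -7.5 | grep -v finger
```

```text
t 11.3 tcp lid [ 0.0954 -0.0008  0.2212] rot [-1.7999e+02  2.0000e-02  8.2340e+01] 0.001065563655106188
plane [0.0007 0.0011 0.1397] z at mid 0.1402
((578.599609375, 64.08114624023438), (189.88015747070312, 140.7918243408203), 82.70142364501953)
xp 4838 [(np.float64(-0.0088), np.float64(0.1401)), (np.float64(0.0098), np.float64(0.1605)), (np.float64(0.0284), np.float64(0.1684))]
xn 2369 [(np.float64(-0.0038), np.float64(0.143)), (np.float64(0.0042), np.float64(0.1431)), (np.float64(0.0123), np.float64(0.143))]
yp 3025 [(np.float64(-0.0026), np.float64(0.1441)), (np.float64(0.0048), np.float64(0.1432)), (np.float64(0.0123), np.float64(0.1431))]
yn 208 [(np.float64(-0.0035), np.float64(0.1404)), (np.float64(0.0056), np.float64(0.1426)), (np.float64(0.0148), np.float64(0.1429))]
```

Three shut; last one.

Call:
drive_tool([
  {"x": 0,"y": 0,"z": 0.025,"wx": 0,"wy": 0,"wz": 0},
  {"x": 0,"y": 0,"z": 0.035,"wx": 0,"wy": 0,"wz": 0},
  {"x": 0,"y": 0,"z": 0.045,"wx": 0,"wy": 0,"wz": 0},
  {"x": 0,"y": 0,"z": 0.055,"wx": 0,"wy": 0,"wz": 0},
  {"x": 0,"y": 0,"z": 0.065,"wx": 0,"wy": 0,"wz": 0},
  {"x": 0,"y": 0,"z": 0.075,"wx": 0,"wy": 0,"wz": 0},
  {"x": 0,"y": 0,"z": 0.083,"wx": 0,"wy": 0,"wz": 0},
  {"x": 0,"y": 0,"z": 0.09,"wx": 0,"wy": 0,"wz": 0},
  {"x": 0,"y": -0.004,"z": 0.09,"wx": 0,"wy": 0,"wz": 0},
  {"x": 0,"y": -0.007,"z": 0.09,"wx": 0,"wy": 0,"wz": 0},
  {"x": 0,"y": -0.007,"z": 0.09,"wx": 0,"wy": 0,"wz": 0},
])

```text
t: 12.45
tool_pos: [0.6663, 0.054, 0.1312]
tcp_rot: [0.752, 0.659, 0.001, 0.001]
force: [6.8, -2.1, -4.8]
finger_gap: 0.0
finger_force: 3.8
```

Call:
drive_tool([
  {"x": 0,"y": 0.02,"z": 0,"wx": 0,"wy": 0,"wz": 0},
  {"x": 0,"y": 0.025,"z": -0.04,"wx": 0,"wy": 0,"wz": 0},
  {"x": 0,"y": 0.02,"z": -0.085,"wx": 0,"wy": 0,"wz": 0},
  {"x": -0.03,"y": -0.01,"z": -0.12,"wx": 0,"wy": 0,"wz": 0},
  {"x": -0.05,"y": -0.05,"z": -0.15,"wx": 0,"wy": 0,"wz": 0},
  {"x": -0.08,"y": -0.09,"z": -0.15,"wx": 0,"wy": 0,"wz": 0},
  {"x": -0.08,"y": -0.09,"z": -0.15,"wx": 0,"wy": 0,"wz": 0},
  {"x": -0.08,"y": -0.09,"z": -0.15,"wx": 0,"wy": 0,"wz": 0},
])

```text
t: 13.25
tool_pos: [0.5642, -0.0139, 0.2825]
tcp_rot: [0.752, 0.659, 0.0, 0.0]
force: [0.3, 0.0, 0.5]
finger_gap: 0.0
finger_force: 0.0
```

```bash
python3 w.py w6 .578 .0655 -7.5 | grep -v finger
```

```text
t 13.25 tcp lid [-0.0034 -0.0805  0.2825] rot [ 1.7995e+02 -1.0000e-02  8.2420e+01] 0.00014238726418655304
plane [0.0005 0.0015 0.14  ] z at mid 0.1404
((574.173095703125, 51.67693328857422), (170.20616149902344, 143.98377990722656), 82.56150817871094)
xp 1753 [(np.float64(-0.0023), np.float64(0.1439)), (np.float64(0.0055), np.float64(0.1432)), (np.float64(0.0132), np.float64(0.1432))]
xn 1802 [(np.float64(-0.0023), np.float64(0.1435)), (np.float64(0.0055), np.float64(0.1432)), (np.float64(0.0134), np.float64(0.1431))]
yp 0
yn 1416 [(np.float64(-0.0027), np.float64(0.1419)), (np.float64(0.0055), np.float64(0.1431)), (np.float64(0.0137), np.float64(0.1431))]
```

View pics/w6.png

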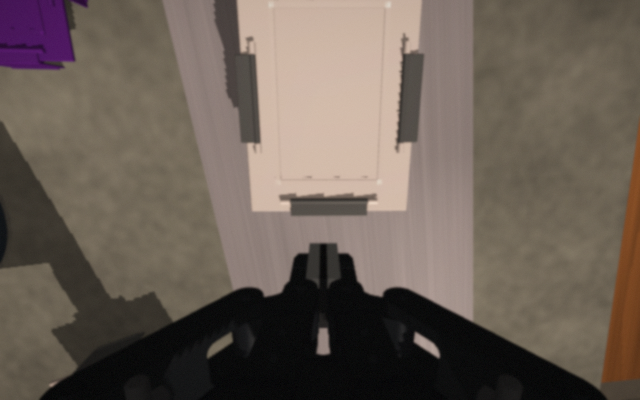

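The picture shows the lid flat with its -x (247,97), +x (411,97) and -y (328,206) clips down. The +y clip read shut earlier. Handing in.

```bash
python3 -c "from h import *; print(finish_job())"
```

```text
the job is handed in; nothing more can be done
None
```

The lid is home and lying flat in the tub's mouth, and all four clips measured shut; I handed the job in at about 13 s. I didn't re-measure the salt pig, pot, tongs and silicone lid at the end, but the arm's path stayed clear of them, and the hand-in returned no verdict.

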